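# Push shut the two filled parts boxes

### The arm

A 6-joint arm with a two-finger parallel gripper is mounted at the origin on a cart in front of the work surface, level with it; the furniture and walls round the work are solid. World frame = base frame: x ahead of the robot, y to its left, z up, the work surface at z = 0. Lengths are in mm, angles in rad, forces in N, time in s.
With the tool pointing down it reaches from about 350 to 925 mm from the base axis. Payload 6.4 kg.
Tool frame: the origin (TCP) lies on the centre line of the jaws, within the pads' length; the fingertips stand 11 mm ahead of it and the grasp point (between the pads) lies 8 mm behind it; z points along the fingers, y is the line along which they close (so a half turn about z gives the same grasp; the last joint's range is limited). The gripper opens to 94 mm and grips with 3 to 60 N. Pads are 16 mm wide; open, the fingers measure 119 mm over their backs; the gripper's body (75 mm by 177 mm) begins 78 mm behind the grasp point.
Start: joints at [-1.471, 0.245, 1.558, -0, 1.339, -0.174], TCP at [175.759, -625.798, 216.455] pointing down, gripper open.
Joint ranges: [-3.13, 3.13], [-1.02, 2.26], [0.13, 2.54], [-0.95, 4.09], [0.21, 2.88], [-2.74, 2.74]. Speed limits (rad/s): [2.57, 2.57, 3.14, 3.14, 3.14, 3.14].

### API

Orientations are given as a unit quaternion [w, x, y, z].
In Python, from bench import r gives the robot as it stands.
- The arm moves only by the tool step_arm, never from a script. Its argument "series" is a list of rows, each an object of numbers: "rx", "ry", "rz": the turn, a rotation vector about the tool's x, y, z in rad; "x", "y", "z": the shift along the tool's x, y, z in m; "gripper": the finger opening in m, from 0 to 0.094. In form: [{"rx": .., "ry": .., "rz": .., "x": .., "y": .., "z": .., "gripper": ..}, ...]. A call has 1 to 12 rows; each row shifts and turns the commanded pose from where the row before left it, along the tool's axes as they then stand; what a row does not reach is not made up. A row lasts 1/8 s, in which the tool goes at most 62.5 mm and 10.7 degrees, less where a joint would pass 70% of its speed; a pose out of reach is approached as far as the arm can. A call with a gripper value outside its range is refused whole. The fingers move at their own pace and stop on an object; "grip_force" is the grip in N (left out, the last holds). Time passes only in rows, so rows that do not move let the fingers close. It gives the time, the measured TCP pose, the force, the opening and the grip force at its end, in the units of the state.
- r.read_state(): the state, without advancing time (a new reading comes with each control period).
- r.camera(name): name is "side" or "top"; returns (picture, depth): 480x640x3 uint8, blue, green, red; 480x640 float32, mm along the optical axis (not along the pixel's ray), 0 where there is no reading.
- r.camera_model(name): a dict with "fx", "fy", "cx", "cy" (pixels), "R" (3x3) and "t" (3): a world point X has camera coordinates R X + t. Camera axes: x right, y down, z forward; pixel columns grow to the right and rows downward; lengths in mm; the calibration is good to about 2 mm. A picture is of the moment at which its call begins. camera_model takes no time and is no camera call.
- r.sign_off(): hands the job in; it is judged then, once.
Trained networks look in the newest picture that a camera, given by its name, has taken for a name from the list of things; names that differ only in an ending like _2 or _b are one class to them, and where a whole thing is asked for, a point or a joint stands for the part that bears it (a point fixed in the world has none). Each returns a list of dicts, best first, with "confidence" (0 to 1); they miss things now and then, are a little off and sometimes report something else, mostly with a low value. They report only what shows in the picture. A call takes as long as a camera call.
- r.boxes_of(target, camera): "centre" ([column, row] in pixels, amid what is visible of it).
- r.regions_of(target, camera): "region" (480x640 bool, what is visible of it) and "centre" ([column, row] in pixels, amid what is visible of it).
The state is a dict: "clock": time; "joints": joint angles; "joint_velocities": joint speeds; "effort": joint torques, N m; "tool_pos": TCP position; "ee_rot": TCP orientation; "wrist_force": force on the tool from outside, world axes, zero at the start; "moment": the same for the moment, N m; "grip_width": finger opening in mm; "finger_force": force on a finger pad.
Only numpy, scipy, OpenCV 4.12 (cv2) and the standard library are available. Lean on these libraries where they do the work, as an engineer would, in place of code of your own. Each camera call takes 0.05 s, during which the arm holds its last target. There are 200 camera calls.

### The job

Four small yellow parts boxes with blue lids stand open on the bench; two of them have a banana plug in them and two are empty. Push the lids of the two filled boxes over with a fingertip and press them fully shut, and leave the two empty boxes open. Do not pick anything up: the boxes, the plugs and the things around them stay where they are.

Things in the scene. Friction and masses are not known exactly. Their poses are not given: they have to be found in the camera images.
- box_red: small parts box of yellow plastic, 80 x 60 x 20 mm without its lid, loose, about 0.6 kg (varies); a blue lid is hinged along its far side and stands open. A red banana plug lies in it. Origin: centre of the underside; x runs from the free side to the hinge side, y along the hinge, z up. One open compartment; walls and floor 2.5 mm, rim at z 20 mm. Its yaw is within 0.2 rad of facing the robot.
- box_red_lid (a joint): blue lid of the box with the red plug, a plate 82 x 64 x 4 mm: 0 = shut flat on the rim, grows as it opens, 1.57 = upright, stop 1.9; starts 1.05 to 1.3. Hinge line along the box's y at box x +42, z +20 mm. Stiff hinge: it stays wherever it is left (0.04 N m, 0.5 N at the free edge), so it must be pushed all the way down; no spring, no catch.
- box_red_edge (a point): middle of the free edge of the lid of the box with the red plug, on the lid's outer face, 83 mm from the hinge line; moves with the lid (shut: box x -41, z +23 mm). A small black tab stands out 5 mm beyond it.
- box_black: small parts box of yellow plastic, 80 x 60 x 20 mm without its lid, loose, about 0.6 kg (varies); a blue lid is hinged along its far side and stands open. A black banana plug lies in it. Origin: centre of the underside; x runs from the free side to the hinge side, y along the hinge, z up. One open compartment; walls and floor 2.5 mm, rim at z 20 mm. Its yaw is within 0.2 rad of facing the robot.
- box_black_lid (a joint): blue lid of the box with the black plug, a plate 82 x 64 x 4 mm: 0 = shut flat on the rim, grows as it opens, 1.57 = upright, stop 1.9; starts 1.05 to 1.3. Hinge line along the box's y at box x +42, z +20 mm. Stiff hinge: it stays wherever it is left (0.04 N m, 0.5 N at the free edge), so it must be pushed all the way down; no spring, no catch.
- box_black_edge (a point): middle of the free edge of the lid of the box with the black plug, on the lid's outer face, 83 mm from the hinge line; moves with the lid (shut: box x -41, z +23 mm). A small black tab stands out 5 mm beyond it.
- box_empty_1: small parts box of yellow plastic, 80 x 60 x 20 mm without its lid, loose, about 0.6 kg (varies); a blue lid is hinged along its far side and stands open. Nothing lies in it: its lid must stay open. Origin: centre of the underside; x runs from the free side to the hinge side, y along the hinge, z up. One open compartment; walls and floor 2.5 mm, rim at z 20 mm. Its yaw is within 0.2 rad of facing the robot.
- box_empty_1_lid (a joint): blue lid of an empty box, a plate 82 x 64 x 4 mm: 0 = shut flat on the rim, grows as it opens, 1.57 = upright, stop 1.9; starts 1.05 to 1.3. Hinge line along the box's y at box x +42, z +20 mm. Stiff hinge: it stays wherever it is left (0.04 N m, 0.5 N at the free edge), so it must be pushed all the way down; no spring, no catch.
- box_empty_1_edge (a point): middle of the free edge of the lid of an empty box, on the lid's outer face, 83 mm from the hinge line; moves with the lid (shut: box x -41, z +23 mm). A small black tab stands out 5 mm beyond it.
- box_empty_2: small parts box of yellow plastic, 80 x 60 x 20 mm without its lid, loose, about 0.6 kg (varies); a blue lid is hinged along its far side and stands open. Nothing lies in it: its lid must stay open. Origin: centre of the underside; x runs from the free side to the hinge side, y along the hinge, z up. One open compartment; walls and floor 2.5 mm, rim at z 20 mm. Its yaw is within 0.2 rad of facing the robot.
- box_empty_2_lid (a joint): blue lid of the other empty box, a plate 82 x 64 x 4 mm: 0 = shut flat on the rim, grows as it opens, 1.57 = upright, stop 1.9; starts 1.05 to 1.3. Hinge line along the box's y at box x +42, z +20 mm. Stiff hinge: it stays wherever it is left (0.04 N m, 0.5 N at the free edge), so it must be pushed all the way down; no spring, no catch.
- box_empty_2_edge (a point): middle of the free edge of the lid of the other empty box, on the lid's outer face, 83 mm from the hinge line; moves with the lid (shut: box x -41, z +23 mm). A small black tab stands out 5 mm beyond it.
- plug_red: red banana plug, 12 x 58 x 12 mm, loose, about 20 g, lying in its box (as it should stay). Origin: centre of its underside.
- plug_black: black banana plug, 12 x 58 x 12 mm, loose, about 20 g, lying in its box (as it should stay). Origin: centre of its underside.
- capacitor: brown upright can capacitor, 35 mm across, 58 mm high, loose bystander to the right of the boxes. Origin: centre of its underside.
- solder: spool of solder with black flanges, 60 mm across, 40 mm high, standing upright, loose bystander to the right of the boxes. Origin: centre of its underside.
- ring: yellow snap ring terminal, 20 x 37 x 7 mm, lying flat to the left of the boxes, loose bystander. Origin: centre of the underside.
- psu_wide: two bench power supplies stacked behind the boxes, fixed, solid. The lower one's near face runs from (0.526, 0.133) at its right end to (0.60, 0.46) at its left, 154 mm high; the upper one's near face from (0.64, 0.20) to (0.69, 0.48), up to z 0.34. Come to the boxes from the robot's side, not over these. Origin: centre of the lower one's underside.

How it is judged (in metres and radians):
At the end, for the whole second after the job is handed in: Both filled boxes' lids are shut (under 0.06 rad), the empty boxes' lids are open (over 0.8 rad); each plug lies in its box, boxes at rest on the bench within 40 mm of where they stood, capacitor, solder and ring terminal within 25 mm (value of joint each of box_red_lid, box_black_lid below 0.06 rad and value of joint each of box_empty_1_lid, box_empty_2_lid above 0.8 rad and z of plug_red in the frame of box_red below 0.012 m and x of plug_red in the frame of box_red between -0.038 and 0.038 m and y of plug_red in the frame of box_red between -0.04 and 0.04 m and z of plug_black in the frame of box_black below 0.012 m and x of plug_black in the frame of box_black between -0.038 and 0.038 m and y of plug_black in the frame of box_black between -0.04 and 0.04 m and height (world z) of each of box_red, box_black, box_empty_1, box_empty_2 below 0.006 m and distance of each of box_red, box_black, box_empty_1, box_empty_2 from where it was at the start of the episode below 0.04 m and distance of each of capacitor, solder, ring from where it was at the start of the episode below 0.025 m and linear speed of each of box_red, box_black, box_empty_1, box_empty_2 below 0.01 m/s); the robot touches nothing.
It fails at once if a box is lifted or tipped up off the bench (its underside over 12 mm up, or tilted over 0.15 rad) (height (world z) of any of box_red, box_black, box_empty_1, box_empty_2 above 0.012 m or angle between any of box_red, box_black, box_empty_1, box_empty_2's own z axis and vertical above 0.15 rad).
It fails at once if a box is shoved more than 40 mm from where it stood (distance of any of box_red, box_black, box_empty_1, box_empty_2 from where it was at the start of the episode above 0.04 m).
It fails at once if a plug is lifted out of its box (over 30 mm above the bench) (height (world z) of any of plug_red, plug_black above 0.03 m).
It fails at once if the lid of an empty box is pushed below 0.8 rad (value of joint any of box_empty_1_lid, box_empty_2_lid below 0.8 rad).
It fails at once if a bystander (capacitor, solder spool, ring terminal) is moved more than 25 mm (distance of any of capacitor, solder, ring from where it was at the start of the episode above 0.025 m).
It also fails if it takes over 54 s, if anything falls off the work surface, if the arm or the gripper's body presses on something with over 40 N, if the wrist force passes 120 N, or if a joint passes its speed limit or range.

## Working session

There is one attempt and no reset: what is moved stays moved. The work goes in short steps, Python scripts to look and compute and a tool call to move; the robot and the scene stay as the last step left them, time stands still between calls to the robot, and variables do not carry over. Pictures are saved under pics/ and viewed, at most 10 in all, crops included, and the job is handed in when it is done.

Besides the shell and the picture viewer there is one more tool, called after "Emit:" as name(argument=value, ...) on one line, values as JSON. step_arm: Moves the arm, as the interface text tells. Its arguments: {"type":"object","properties":{"series":{"type":"array","items":{"type":"object","properties":{"rx":{"type":"number"},"ry":{"type":"number"},"rz":{"type":"number"},"x":{"type":"number"},"y":{"type":"number"},"z":{"type":"number"},"gripper":{"type":"number"}}}},"grip_force":{"type":"number"}},"required":["series"]}

```bash
mkdir -p pics; ls; cat > h.py <<'E'
from bench import r
import numpy as np, cv2
def pts(cam, depth, mask):
    m=r.camera_model(cam); v,u=np.nonzero(mask&(depth>0)); z=depth[v,u]
    c=np.stack([(u-m['cx'])/m['fx']*z,(v-m['cy'])/m['fy']*z,z],1)
    return (c-np.array(m['t']))@np.array(m['R'])
E
python3 - <<'E'
from h import *
s=r.read_state(); print({k:np.round(v,3) for k,v in s.items()})
for c in ['side','top']:
    p,d=r.camera(c); cv2.imwrite(f'pics/{c}0.png',p); m=r.camera_model(c)
    print(c,np.round(-np.array(m['R']).T@np.array(m['t'])),np.round(np.array(m['R'])[2],2))
    for t in ['box_red','box_black','box_empty_1','plug_red','plug_black','box_red_edge','box_red_lid','capacitor','solder','ring']:
        for o in r.boxes_of(t,c): print(t,np.round(o['centre']),round(o['confidence'],2))
E
```

```text
pics
{'clock': np.float64(0.0), 'joints': array([-1.471,  0.246,  1.559, -0.   ,  1.339, -0.174]), 'joint_velocities': array([ 0.001,  0.001, -0.   ,  0.001,  0.001, -0.002]), 'effort': array([-1.0000e-03, -4.1583e+01, -3.1461e+01,  6.8000e-02,  3.3000e-02,
       -0.0000e+00]), 'tool_pos': array([ 175.695, -625.204,  215.38 ]), 'ee_rot': array([-0.001,  0.991,  0.136,  0.   ]), 'wrist_force': array([ 0.297, -0.446,  0.567]), 'moment': array([0.064, 0.002, 0.012]), 'finger_force': np.float64(0.0), 'grip_width': np.float64(94.074)}
side [ 490. -764.  478.] [ 0.05  0.91 -0.41]
box_red [292. 222.] 0.81
box_black [270. 259.] 0.58
box_empty_1 [283. 285.] 0.89
box_empty_1 [293. 240.] 0.8
plug_red [266. 263.] 0.51
box_red_edge [297. 202.] 0.45
box_red_lid [297. 198.] 0.54
capacitor [322. 313.] 0.58
solder [367. 303.] 0.88
solder [281. 282.] 0.61
solder [302. 207.] 0.52
ring [272. 217.] 0.5
ring [321. 315.] 0.38
top [ 436.  163. 1049.] [ 0.09  0.03 -1.  ]
box_red [222. 257.] 0.98
box_black [339. 280.] 0.8
box_empty_1 [334. 270.] 0.2
plug_red [333. 274.] 0.54
plug_black [343. 296.] 0.47
box_red_edge [217. 248.] 0.71
capacitor [479. 232.] 0.85
solder [478. 189.] 0.89
solder [480. 234.] 0.51
solder [218. 245.] 0.4
solder [406. 257.] 0.31
ring [176. 282.] 0.65
ring [340. 294.] 0.55
```

```bash
python3 - <<'E'
import cv2
for c,(a,b,e,f) in {'top':(150,150,350,200),'side':(220,160,200,180)}.items():
    p=cv2.imread(f'pics/{c}0.png')[b:b+f,a:a+e]; k=800/e if c=='top' else 3.3
    cv2.imwrite(f'pics/{c}0c.png',cv2.resize(p,None,fx=k,fy=k,interpolation=cv2.INTER_CUBIC)); print(c,k)
E
```

```text
top 2.2857142857142856
side 3.3
```

View pics/top0c.png

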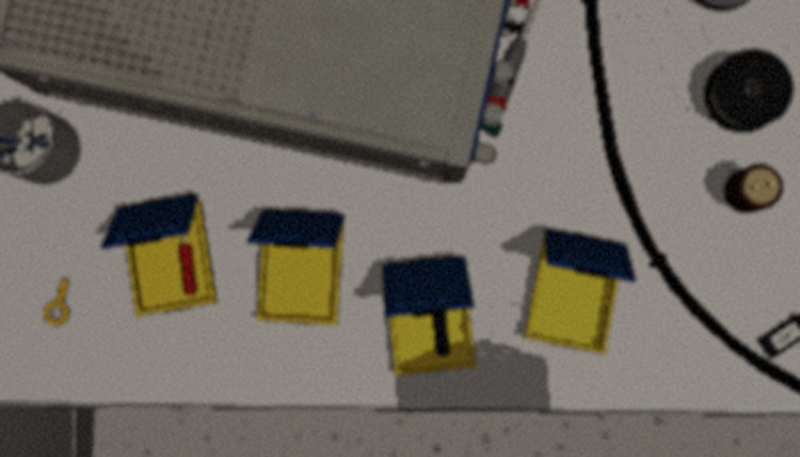

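View pics/side0c.png

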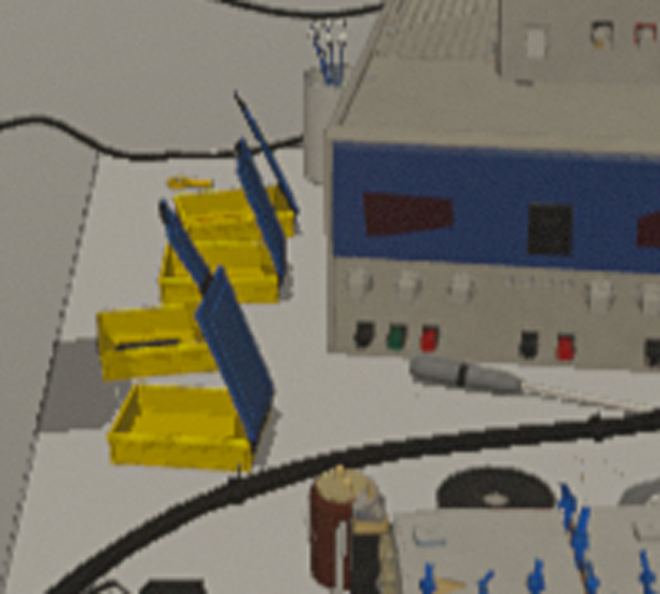

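The top crop shows, left to right: the red-plug box (170,260), an empty box (300,265), the black-plug box (430,320) and an empty box (575,290). The side crop agrees, with the black plug at (150,345). Next I fit the box and lid poses.

```bash
cat > fit.py <<'E'
from h import *
def fit(verbose=True):
    p,d=r.camera('top'); hsv=cv2.cvtColor(p,cv2.COLOR_BGR2HSV)
    H,S,V=[hsv[...,i].astype(int) for i in range(3)]
    roi=np.zeros(H.shape,bool); roi[215:330,185:435]=1
    yel=roi&(H>18)&(H<36)&(S>120)&(V>60); blu=roi&(H>100)&(H<130)&(S>100)
    for nm,m in (('yel',yel),('blue',blu)):
        n,l,st,_=cv2.connectedComponentsWithStats(m.astype(np.uint8))
        for i in sorted(range(1,n),key=lambda i:st[i,0]):
            if st[i,4]<100: continue
            P=pts('top',d,l==i); 
            if nm=='yel':
                (c,sz,a)=cv2.minAreaRect(P[:,:2].astype(np.float32)); b=cv2.boxPoints((c,sz,a))
                b=b[np.argsort(b[:,0])]; e=b[:2][np.argsort(b[:2,1])]; v=e[1]-e[0]
                print('yel px',st[i,:4],'near edge mid',np.round(e.mean(0)),'yaw',round(float(np.arctan2(-v[0],v[1])),3),'size',np.round(sz),'z hi',np.round(np.percentile(P[:,2],[5,50,90,97])))
            else:
                c=np.median(P,0); Q=P[np.linalg.norm(P-c,axis=1)<60]; c=Q.mean(0); n_=np.linalg.svd(Q-c,full_matrices=False)[2][2]; n_*=np.sign(n_[2])
                # lid opened: normal outer; angle from horizontal
                lo=Q[Q[:,2]<np.percentile(Q[:,2],8)].mean(0); hi=Q[Q[:,2]>np.percentile(Q[:,2],92)].mean(0)
                print('lid px',st[i,:4],'c',np.round(c),'n',np.round(n_,2),'ang',round(float(np.arccos(n_[2])),2),'yaw',round(float(np.arctan2(n_[1],n_[0])),2),'lo',np.round(lo),'hi',np.round(hi))
if __name__=='__main__': fit()
E
python3 fit.py
```

```text
yel px [205 238  39  50] near edge mid [432. 352.] yaw 0.179 size [78. 63.] z hi [ 0.  4. 20. 22.]
yel px [262 253  38  39] near edge mid [423. 260.] yaw -0.048 size [65. 65.] z hi [-0.  3. 19. 22.]
yel px [320 285  38  29] near edge mid [387. 154.] yaw 0.123 size [45. 62.] z hi [-1.  3. 19. 22.]
yel px [380 258  40  47] near edge mid [408.  57.] yaw -0.192 size [61. 69.] z hi [-0.  3. 19. 21.]
lid px [195 236  40  22] c [496. 363.  70.] n [0.89 0.16 0.42] ang 1.14 yaw 0.18 lo [511. 366.  36.] hi [482. 363.  98.]
lid px [259 242  40  16] c [491. 256.  72.] n [ 0.94 -0.04  0.35] ang 1.22 yaw -0.05 lo [504. 255.  38.] hi [480. 258. 100.]
lid px [318 263  38  25] c [451. 161.  66.] n [0.88 0.1  0.46] ang 1.09 yaw 0.12 lo [467. 163.  31.] hi [435. 160.  96.]
lid px [389 251  38  21] c [474.  44.  72.] n [ 0.92 -0.17  0.36] ang 1.2 yaw -0.19 lo [488.  45.  37.] hi [463.  46. 100.]
```

Emit:
step_arm(series=[{"rz": 0.15, "gripper": 0}, {"z": -0.03, "gripper": 0}, {"x": 0.027, "y": -0.053, "gripper": 0}, {"x": 0.027, "y": -0.053, "gripper": 0}, {"x": 0.027, "y": -0.053, "gripper": 0}, {"x": 0.027, "y": -0.053, "gripper": 0}, {"x": 0.027, "y": -0.053, "gripper": 0}, {"x": 0.027, "y": -0.053, "gripper": 0}, {"x": 0.027, "y": -0.053, "gripper": 0}, {"x": 0.027, "y": -0.053, "gripper": 0}, {"x": 0.027, "y": -0.053, "gripper": 0}, {"x": 0.027, "y": -0.053, "gripper": 0}], grip_force=10)

```text
invalid input at $.series[0]: expected keys rx, ry, rz, x, y, z, gripper
```

```bash
cat > go.py <<'E'
from h import *
import sys
from scipy.spatial.transform import Rotation as Ro
# hinge x,y, yaw of each box (mm), r = contact radius of finger's near-lower corner
B={'black':(468.4,163.8,.12),'red':(512.7,366.7,.18)}
def delta(box,pos,q):
    hx,hy,yaw=B[box]; s=r.read_state(); w,x,y,z=s['ee_rot']; R=Ro.from_quat([x,y,z,w])
    X=R.as_matrix()[:,0]; print('yaw err -> rz',round(float(np.arctan2(X[1],X[0])-yaw),3),'down',np.round(R.as_matrix()[:,2],3),'F',np.round(s['wrist_force'],1),'t',s['clock'],'w',round(float(s['grip_width']),1))
    a=np.array([np.cos(yaw),np.sin(yaw)])
    p=np.array(s['tool_pos']); print('pos',np.round(p))
    for u,z in q:
        t=np.array([hx+u*a[0],hy+u*a[1],z]); dd=R.inv().apply(t-p); print('target',np.round(t),'tool delta',np.round(dd,1)); p=t
def arc(th,rr=70): return (-rr*np.cos(th)+3*np.sin(th)+8, 20+rr*np.sin(th)+3*np.cos(th)+11)
box=sys.argv[1]
delta(box,None,[(-4,245)]+[arc(t) for t in (1.35,1.2,1.05,.9,.75,.6,.45,.3,.15,0,-.06)])
E
python3 go.py black
```

```text
yaw err -> rz 0.154 down [-0.  0. -1.] F [-0.5  0.1 -0.3] t 1.15 w 94.0
pos [ 176. -626.  216.]
target [464. 163. 245.] tool delta [ 491.3 -681.7  -28.5]
target [464. 163. 100.] tool delta [-4.00e-01 -1.00e-01  1.45e+02]
target [454. 162.  97.] tool delta [-10.   -1.6   2.6]
target [444. 161.  93.] tool delta [-9.5 -1.5  4.1]
target [435. 160.  88.] tool delta [-8.8 -1.4  5.5]
target [428. 159.  81.] tool delta [-7.9 -1.2  6.8]
target [421. 158.  73.] tool delta [-6.8 -1.1  7.9]
target [415. 157.  64.] tool delta [-5.6 -0.9  8.9]
target [411. 157.  55.] tool delta [-4.2 -0.7  9.6]
target [408. 157.  44.] tool delta [-2.7 -0.4 10.1]
target [407. 156.  34.] tool delta [-1.2 -0.2 10.4]
target [407. 156.  30.] tool delta [-0.1 -0.   4.2]
```

Emit:
step_arm(series=[{"rx": 0, "ry": 0, "rz": 0.15, "x": 0, "y": 0, "z": 0, "gripper": 0}, {"rx": 0, "ry": 0, "rz": 0, "x": 0, "y": 0, "z": -0.03, "gripper": 0}, {"rx": 0, "ry": 0, "rz": 0, "x": 0.027, "y": -0.053, "z": 0, "gripper": 0}, {"rx": 0, "ry": 0, "rz": 0, "x": 0.027, "y": -0.053, "z": 0, "gripper": 0}, {"rx": 0, "ry": 0, "rz": 0, "x": 0.027, "y": -0.053, "z": 0, "gripper": 0}, {"rx": 0, "ry": 0, "rz": 0, "x": 0.027, "y": -0.053, "z": 0, "gripper": 0}, {"rx": 0, "ry": 0, "rz": 0, "x": 0.027, "y": -0.053, "z": 0, "gripper": 0}, {"rx": 0, "ry": 0, "rz": 0, "x": 0.027, "y": -0.053, "z": 0, "gripper": 0}, {"rx": 0, "ry": 0, "rz": 0, "x": 0.027, "y": -0.053, "z": 0, "gripper": 0}, {"rx": 0, "ry": 0, "rz": 0, "x": 0.027, "y": -0.053, "z": 0, "gripper": 0}, {"rx": 0, "ry": 0, "rz": 0, "x": 0.027, "y": -0.053, "z": 0, "gripper": 0}, {"rx": 0, "ry": 0, "rz": 0, "x": 0.027, "y": -0.053, "z": 0, "gripper": 0}], grip_force=10)

```text
clock: 2.65
tool_pos: [378.6, -64.7, 246.9]
ee_rot: [0.0, 0.998, 0.062, 0.001]
wrist_force: [0.8, -0.9, 1.3]
grip_width: 0.2
finger_force: 0.0
```

```bash
python3 go.py black | head -3
```

```text
yaw err -> rz 0.003 down [ 0.002 -0.001 -1.   ] F [ 0.8 -0.9  1.3] t 2.65 w 0.2
pos [379. -65. 247.]
target [464. 163. 245.] tool delta [ 113.2 -215.8    1.9]
```

Emit:
step_arm(series=[{"rx": 0, "ry": 0, "rz": 0, "x": 0.028, "y": -0.054, "z": 0, "gripper": 0}, {"rx": 0, "ry": 0, "rz": 0, "x": 0.028, "y": -0.054, "z": 0, "gripper": 0}, {"rx": 0, "ry": 0, "rz": 0, "x": 0.028, "y": -0.054, "z": 0, "gripper": 0}, {"rx": 0, "ry": 0, "rz": 0, "x": 0.029, "y": -0.054, "z": 0, "gripper": 0}, {"rx": 0, "ry": 0, "rz": 0, "x": 0, "y": 0, "z": 0.04, "gripper": 0}, {"rx": 0, "ry": 0, "rz": 0, "x": 0, "y": 0, "z": 0.04, "gripper": 0}, {"rx": 0, "ry": 0, "rz": 0, "x": 0, "y": 0, "z": 0.04, "gripper": 0}, {"rx": 0, "ry": 0, "rz": 0, "x": 0, "y": 0, "z": 0, "gripper": 0}])

```text
clock: 3.65
tool_pos: [461.2, 161.5, 123.6]
ee_rot: [0.0, 0.998, 0.062, -0.004]
wrist_force: [-0.3, -0.2, 0.1]
grip_width: 0.4
finger_force: 0.0
```

```bash
python3 - <<'E'
from h import *
p,d=r.camera('side'); cv2.imwrite('pics/side1.png',cv2.resize(p[100:340,180:460],None,fx=2.5,fy=2.5,interpolation=2))
E
python3 go.py black
```

```text
yaw err -> rz 0.004 down [-0.002 -0.    -1.   ] F [-0.2  0.4 -0.3] t 3.7 w 0.5
pos [463. 162. 126.]
target [464. 163. 245.] tool delta [   1.2   -1.4 -118.9]
target [464. 163. 100.] tool delta [-1.00e-01  0.00e+00  1.45e+02]
target [454. 162.  97.] tool delta [-10.2  -0.    2.6]
target [444. 161.  93.] tool delta [-9.6 -0.   4.1]
target [435. 160.  88.] tool delta [-8.9 -0.   5.5]
target [428. 159.  81.] tool delta [-8.  -0.   6.8]
target [421. 158.  73.] tool delta [-6.9 -0.   7.9]
target [415. 157.  64.] tool delta [-5.6 -0.   8.9]
target [411. 157.  55.] tool delta [-4.2 -0.   9.6]
target [408. 157.  44.] tool delta [-2.8 -0.  10.1]
target [407. 156.  34.] tool delta [-1.2 -0.  10.4]
target [407. 156.  30.] tool delta [-0.  -0.   4.2]
```

View pics/side1.png

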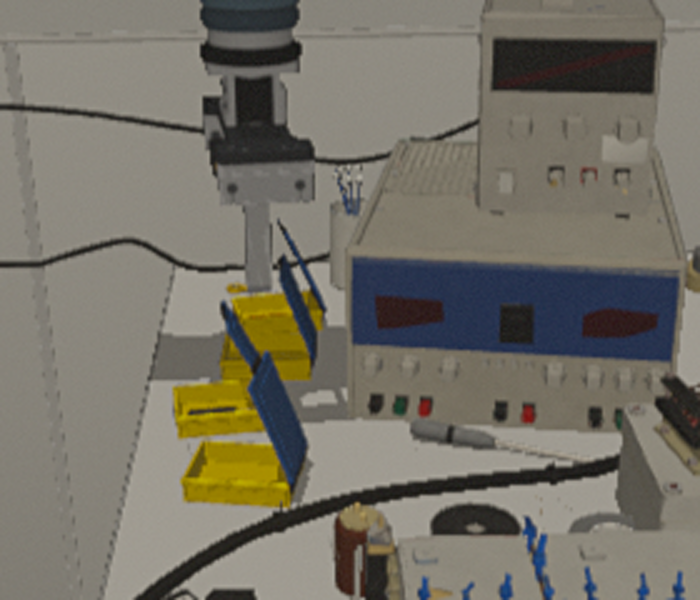

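The closed fingertip is at (257,290), on the far side of the black box's lid edge at (228,305). Next, down and along the arc.

Emit:
step_arm(series=[{"rx": 0, "ry": 0, "rz": 0, "x": 0.001, "y": -0.001, "z": 0.025, "gripper": 0}, {"rx": 0, "ry": 0, "rz": 0, "x": -0.01, "y": 0, "z": 0.003, "gripper": 0}, {"rx": 0, "ry": 0, "rz": 0, "x": -0.01, "y": 0, "z": 0.004, "gripper": 0}, {"rx": 0, "ry": 0, "rz": 0, "x": -0.009, "y": 0, "z": 0.0055, "gripper": 0}, {"rx": 0, "ry": 0, "rz": 0, "x": -0.008, "y": 0, "z": 0.007, "gripper": 0}, {"rx": 0, "ry": 0, "rz": 0, "x": -0.007, "y": 0, "z": 0.008, "gripper": 0}, {"rx": 0, "ry": 0, "rz": 0, "x": 0, "y": 0, "z": 0, "gripper": 0}])

```text
clock: 4.58
tool_pos: [419.6, 157.3, 72.9]
ee_rot: [0.0, 0.998, 0.062, -0.001]
wrist_force: [0.1, -0.4, -0.7]
grip_width: 0.6
finger_force: 0.0
```

```bash
python3 go.py black; python3 - <<'E'
from h import *
p,d=r.camera('side'); cv2.imwrite('pics/side2.png',cv2.resize(p[180:320,220:360],None,fx=4,fy=4,interpolation=2))
E
```

```text
yaw err -> rz 0.004 down [-0.002 -0.    -1.   ] F [ 0.1 -0.4 -0.7] t 4.575 w 0.6
pos [420. 157.  73.]
target [464. 163. 245.] tool delta [  44.8   -0.4 -172.2]
target [464. 163. 100.] tool delta [-1.00e-01  0.00e+00  1.45e+02]
target [454. 162.  97.] tool delta [-10.2  -0.    2.6]
target [444. 161.  93.] tool delta [-9.6 -0.   4.1]
target [435. 160.  88.] tool delta [-8.9 -0.   5.5]
target [428. 159.  81.] tool delta [-8.  -0.   6.8]
target [421. 158.  73.] tool delta [-6.9 -0.   7.9]
target [415. 157.  64.] tool delta [-5.6 -0.   8.9]
target [411. 157.  55.] tool delta [-4.2 -0.   9.6]
target [408. 157.  44.] tool delta [-2.8 -0.  10.1]
target [407. 156.  34.] tool delta [-1.2 -0.  10.4]
target [407. 156.  30.] tool delta [-0.  -0.   4.2]
```

View pics/side2.png

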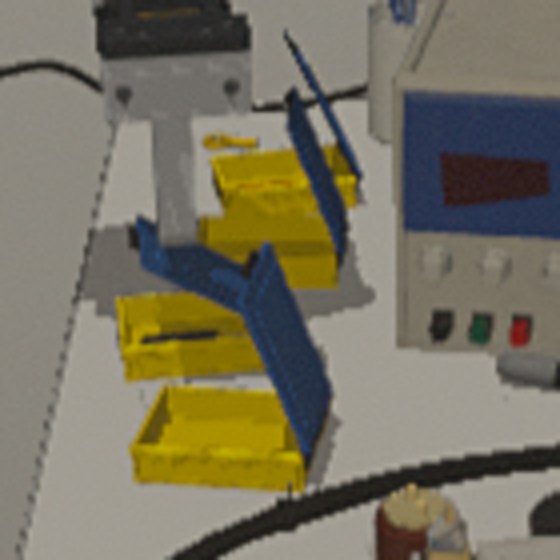

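The fingertip at (175,240) is pushing the black box's lid down, to about 0.6 rad now, and the plug is still in place. I'll continue to shut.

Emit:
step_arm(series=[{"rx": 0, "ry": 0, "rz": 0, "x": -0.005, "y": 0, "z": 0.009, "gripper": 0}, {"rx": 0, "ry": 0, "rz": 0, "x": -0.004, "y": 0, "z": 0.0095, "gripper": 0}, {"rx": 0, "ry": 0, "rz": 0, "x": -0.003, "y": 0, "z": 0.01, "gripper": 0}, {"rx": 0, "ry": 0, "rz": 0, "x": -0.001, "y": 0, "z": 0.009, "gripper": 0}, {"rx": 0, "ry": 0, "rz": 0, "x": 0, "y": 0, "z": 0.002, "gripper": 0}, {"rx": 0, "ry": 0, "rz": 0, "x": 0, "y": 0, "z": 0.001, "gripper": 0}])

```text
clock: 5.38
tool_pos: [407.1, 155.8, 33.8]
ee_rot: [0.0, 0.998, 0.062, -0.002]
wrist_force: [-7.4, -1.7, 14.6]
grip_width: 0.2
finger_force: 7.4
```

Emit:
step_arm(series=[{"rx": 0, "ry": 0, "rz": 0, "x": 0, "y": 0, "z": 0.001, "gripper": 0}, {"rx": 0, "ry": 0, "rz": 0, "x": 0, "y": 0, "z": 0, "gripper": 0}])

```text
clock: 5.62
tool_pos: [407.2, 155.8, 33.6]
ee_rot: [0.0, 0.998, 0.062, -0.002]
wrist_force: [-9.2, -1.7, 18.1]
grip_width: 0.3
finger_force: 9.2
```

Emit:
step_arm(series=[{"rx": 0, "ry": 0, "rz": 0, "x": 0, "y": 0, "z": -0.01, "gripper": 0}, {"rx": 0, "ry": 0, "rz": 0, "x": 0, "y": 0, "z": -0.05, "gripper": 0}, {"rx": 0, "ry": 0, "rz": 0, "x": 0, "y": 0, "z": -0.05, "gripper": 0}, {"rx": 0, "ry": 0, "rz": 0, "x": 0, "y": 0, "z": -0.05, "gripper": 0}, {"rx": 0, "ry": 0, "rz": 0, "x": 0, "y": 0, "z": -0.05, "gripper": 0}, {"rx": 0, "ry": 0, "rz": -0.06, "x": 0, "y": 0, "z": 0, "gripper": 0}])

```text
clock: 6.38
tool_pos: [410.6, 156.2, 247.5]
ee_rot: [-0.0, 0.996, 0.093, 0.005]
wrist_force: [-0.1, 0.1, -1.1]
grip_width: 0.3
finger_force: 0.0
```

```bash
python3 go.py red|head -3; python3 fit.py
```

```text
yaw err -> rz 0.006 down [ 0.01   0.001 -1.   ] F [-0.1  0.1 -1.1] t 6.375 w 0.3
pos [411. 156. 248.]
target [509. 366. 245.] tool delta [ 135.2 -188.1    3.7]
yel px [205 238  40  50] near edge mid [431. 352.] yaw 0.161 size [79. 63.] z hi [-0.  4. 20. 22.]
yel px [263 254  36  37] near edge mid [428. 244.] yaw 0.085 size [57. 89.] z hi [-0.  3. 20. 23.]
lid px [195 236  41  22] c [496. 363.  70.] n [0.89 0.16 0.42] ang 1.14 yaw 0.18 lo [511. 363.  36.] hi [482. 363.  98.]
lid px [259 242  40  16] c [492. 256.  72.] n [ 0.94 -0.04  0.35] ang 1.21 yaw -0.05 lo [504. 254.  38.] hi [480. 259. 100.]
lid px [318 263  36  12] c [463. 162.  23.] n [0.23 0.02 0.97] ang 0.24 yaw 0.08 lo [465. 161.  20.] hi [461. 167.  27.]
lid px [389 251  38  21] c [476.  42.  67.] n [ 0.92 -0.18  0.36] ang 1.2 yaw -0.19 lo [488.  46.  37.] hi [461.  29.  98.]
```

Emit:
step_arm(series=[{"rx": 0, "ry": 0, "rz": 0.0, "x": 0.034, "y": -0.047, "z": 0, "gripper": 0}, {"rx": 0, "ry": 0, "rz": 0, "x": 0.034, "y": -0.047, "z": 0, "gripper": 0}, {"rx": 0, "ry": 0, "rz": 0, "x": 0.034, "y": -0.047, "z": 0, "gripper": 0}, {"rx": 0, "ry": 0, "rz": 0, "x": 0.033, "y": -0.047, "z": 0, "gripper": 0}, {"rx": 0, "ry": 0, "rz": 0, "x": 0, "y": 0, "z": 0.04, "gripper": 0}, {"rx": 0, "ry": 0, "rz": 0, "x": 0, "y": 0, "z": 0.04, "gripper": 0}, {"rx": 0, "ry": 0, "rz": 0, "x": 0, "y": 0, "z": 0.04, "gripper": 0}, {"rx": 0, "ry": 0, "rz": 0, "x": 0, "y": 0, "z": 0, "gripper": 0}])

```text
clock: 7.42
tool_pos: [503.4, 363.9, 117.9]
ee_rot: [0.002, 0.996, 0.091, -0.004]
wrist_force: [-0.8, -0.6, -0.9]
grip_width: 0.6
finger_force: 0.0
```

```bash
python3 go.py red; python3 - <<'E'
from h import *
p,d=r.camera('side'); cv2.imwrite('pics/side3.png',cv2.resize(p[160:300,220:360],None,fx=4,fy=4,interpolation=2))
E
```

```text
yaw err -> rz 0.003 down [-0.008 -0.004 -1.   ] F [-0.8 -0.6 -0.9] t 7.425 w 0.6
pos [503. 364. 118.]
target [509. 366. 245.] tool delta [   4.5   -0.7 -127.2]
target [508. 366. 100.] tool delta [  0.9  -0.3 145. ]
target [498. 364.  97.] tool delta [-10.1  -0.    2.7]
target [489. 362.  93.] tool delta [-9.6 -0.   4.2]
target [480. 361.  88.] tool delta [-8.9 -0.   5.6]
target [472. 359.  81.] tool delta [-7.9 -0.   6.9]
target [465. 358.  73.] tool delta [-6.8 -0.   8. ]
target [460. 357.  64.] tool delta [-5.6 -0.   8.9]
target [456. 356.  55.] tool delta [-4.2 -0.   9.6]
target [453. 356.  44.] tool delta [-2.7 -0.  10.1]
target [452. 356.  34.] tool delta [-1.1 -0.  10.4]
target [452. 356.  30.] tool delta [-0.  -0.   4.2]
```

View pics/side3.png

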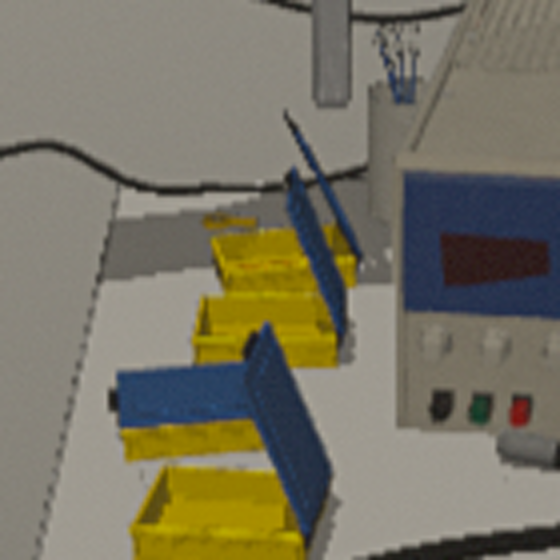

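The black box's lid is flat at (185,395). The fingertip at (332,105) is beyond the red lid's edge at (288,115). Same arc for the red box.

Emit:
step_arm(series=[{"rx": 0, "ry": 0, "rz": 0, "x": 0.002, "y": 0, "z": 0.02, "gripper": 0}, {"rx": 0, "ry": 0, "rz": 0, "x": -0.01, "y": 0, "z": 0.003, "gripper": 0}, {"rx": 0, "ry": 0, "rz": 0, "x": -0.0095, "y": 0, "z": 0.004, "gripper": 0}, {"rx": 0, "ry": 0, "rz": 0, "x": -0.009, "y": 0, "z": 0.0055, "gripper": 0}, {"rx": 0, "ry": 0, "rz": 0, "x": -0.008, "y": 0, "z": 0.007, "gripper": 0}, {"rx": 0, "ry": 0, "rz": 0, "x": -0.007, "y": 0, "z": 0.008, "gripper": 0}, {"rx": 0, "ry": 0, "rz": 0, "x": 0, "y": 0, "z": 0, "gripper": 0}, {"rx": 0, "ry": 0, "rz": 0, "x": 0, "y": 0, "z": 0, "gripper": 0}])

```text
clock: 8.48
tool_pos: [465.7, 357.8, 74.9]
ee_rot: [-0.0, 0.996, 0.092, -0.0]
wrist_force: [0.2, -0.6, 1.4]
grip_width: 1.0
finger_force: 0.0
```

```bash
python3 go.py red|grep -v 'target \[5'; python3 - <<'E'
from h import *
p,d=r.camera('side'); cv2.imwrite('pics/side4.png',cv2.resize(p[160:300,220:360],None,fx=4,fy=4,interpolation=2))
E
```

```text
yaw err -> rz 0.004 down [-0.  0. -1.] F [ 0.2 -0.6  1.4] t 8.475 w 1.0
pos [466. 358.  75.]
target [498. 364.  97.] tool delta [-10.2  -0.    2.6]
target [489. 362.  93.] tool delta [-9.7 -0.   4.1]
target [480. 361.  88.] tool delta [-8.9 -0.   5.5]
target [472. 359.  81.] tool delta [-8.  -0.   6.8]
target [465. 358.  73.] tool delta [-6.9 -0.   7.9]
target [460. 357.  64.] tool delta [-5.6 -0.   8.9]
target [456. 356.  55.] tool delta [-4.3 -0.   9.6]
target [453. 356.  44.] tool delta [-2.8 -0.  10.1]
target [452. 356.  34.] tool delta [-1.2 -0.  10.4]
target [452. 356.  30.] tool delta [-0.1 -0.   4.2]
```

View pics/side4.png

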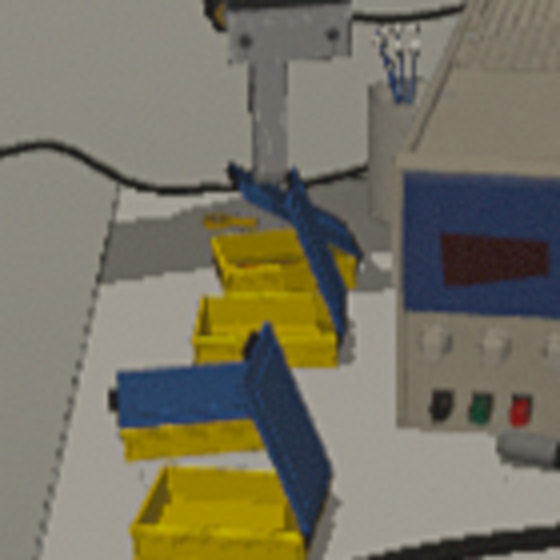

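The red box's lid is following the finger at (268,185), now at about 0.6 rad, and the neighbouring lid is untouched.

Emit:
step_arm(series=[{"rx": 0, "ry": 0, "rz": 0, "x": -0.006, "y": 0, "z": 0.01, "gripper": 0}, {"rx": 0, "ry": 0, "rz": 0, "x": -0.0045, "y": 0, "z": 0.01, "gripper": 0}, {"rx": 0, "ry": 0, "rz": 0, "x": -0.003, "y": 0, "z": 0.01, "gripper": 0}, {"rx": 0, "ry": 0, "rz": 0, "x": -0.001, "y": 0, "z": 0.01, "gripper": 0}, {"rx": 0, "ry": 0, "rz": 0, "x": 0, "y": 0, "z": 0.002, "gripper": 0}, {"rx": 0, "ry": 0, "rz": 0, "x": 0, "y": 0, "z": 0.002, "gripper": 0}, {"rx": 0, "ry": 0, "rz": 0, "x": 0, "y": 0, "z": 0, "gripper": 0}])

```text
clock: 9.4
tool_pos: [450.9, 355.1, 33.5]
ee_rot: [0.001, 0.996, 0.092, -0.002]
wrist_force: [-10.5, -5.5, 23.5]
grip_width: 0.4
finger_force: 11.8
```

Firm contact at the shut height. Now I retreat upward and swing back to the right, clear of the boxes, to check.

Emit:
step_arm(series=[{"rx": 0, "ry": 0, "rz": 0, "x": 0, "y": 0, "z": -0.01, "gripper": 0}, {"rx": 0, "ry": 0, "rz": 0, "x": 0, "y": 0, "z": -0.055, "gripper": 0}, {"rx": 0, "ry": 0, "rz": 0, "x": 0, "y": 0, "z": -0.055, "gripper": 0}, {"rx": 0, "ry": 0, "rz": 0, "x": 0, "y": 0, "z": -0.055, "gripper": 0}, {"rx": 0, "ry": 0, "rz": 0, "x": 0, "y": 0, "z": -0.055, "gripper": 0}, {"rx": 0, "ry": 0, "rz": 0, "x": -0.014, "y": 0.06, "z": 0, "gripper": 0}, {"rx": 0, "ry": 0, "rz": 0, "x": -0.014, "y": 0.06, "z": 0, "gripper": 0}, {"rx": 0, "ry": 0, "rz": 0, "x": -0.014, "y": 0.06, "z": 0, "gripper": 0}, {"rx": 0, "ry": 0, "rz": 0, "x": -0.014, "y": 0.06, "z": 0, "gripper": 0}, {"rx": 0, "ry": 0, "rz": 0, "x": -0.014, "y": 0.06, "z": 0, "gripper": 0}, {"rx": 0, "ry": 0, "rz": 0, "x": -0.014, "y": 0.06, "z": 0, "gripper": 0}, {"rx": 0, "ry": 0, "rz": 0, "x": -0.014, "y": 0.06, "z": 0, "gripper": 0}])

```text
clock: 10.9
tool_pos: [431.2, -77.6, 260.7]
ee_rot: [0.0, 0.996, 0.092, 0.0]
wrist_force: [1.0, -0.4, 0.2]
grip_width: 0.0
finger_force: 0.0
```

Emit:
step_arm(series=[{"rx": 0, "ry": 0, "rz": 0, "x": -0.008, "y": 0.06, "z": 0, "gripper": 0}, {"rx": 0, "ry": 0, "rz": 0, "x": -0.008, "y": 0.06, "z": 0, "gripper": 0}, {"rx": 0, "ry": 0, "rz": 0, "x": -0.008, "y": 0.06, "z": 0, "gripper": 0}, {"rx": 0, "ry": 0, "rz": 0, "x": 0, "y": 0.06, "z": 0, "gripper": 0}, {"rx": 0, "ry": 0, "rz": 0, "x": 0, "y": 0.06, "z": 0, "gripper": 0}, {"rx": 0, "ry": 0, "rz": 0, "x": 0, "y": 0, "z": 0, "gripper": 0}])

```text
clock: 11.65
tool_pos: [462.4, -378.1, 258.9]
ee_rot: [-0.001, 0.996, 0.09, -0.001]
wrist_force: [-0.9, 0.6, -0.3]
grip_width: 0.7
finger_force: 0.0
```

```bash
python3 fit.py; python3 - <<'E'
from h import *
print(np.round(r.read_state()['tool_pos']))
p,d=r.camera('top'); a=cv2.resize(p[200:330,170:500],None,fx=2.3,fy=2.3,interpolation=2)
p,d=r.camera('side'); b=cv2.resize(p[190:310,200:460],(a.shape[1],290),interpolation=2)
cv2.imwrite('pics/fin.png',np.vstack([a,b]))
E
```

```text
yel px [262 253  38  39] near edge mid [423. 261.] yaw -0.064 size [66. 66.] z hi [-0.  3. 19. 21.]
yel px [379 257  41  48] near edge mid [407.  56.] yaw -0.224 size [66. 71.] z hi [-0.  3. 19. 22.]
lid px [202 236  42  51] c [472. 359.  24.] n [-0.  0.  1.] ang 0.0 yaw 2.21 lo [471. 361.  20.] hi [475. 360.  28.]
lid px [259 243  40  15] c [491. 256.  72.] n [ 0.94 -0.04  0.35] ang 1.22 yaw -0.05 lo [504. 254.  38.] hi [480. 259. 101.]
lid px [318 264  40  50] c [428. 159.  24.] n [-0.    0.01  1.  ] ang 0.01 yaw 1.6 lo [426. 161.  20.] hi [430. 158.  27.]
lid px [389 251  38  22] c [474.  45.  72.] n [ 0.92 -0.17  0.36] ang 1.2 yaw -0.19 lo [488.  45.  38.] hi [463.  46. 100.]
[ 463. -376.  259.]
```

View pics/fin.png

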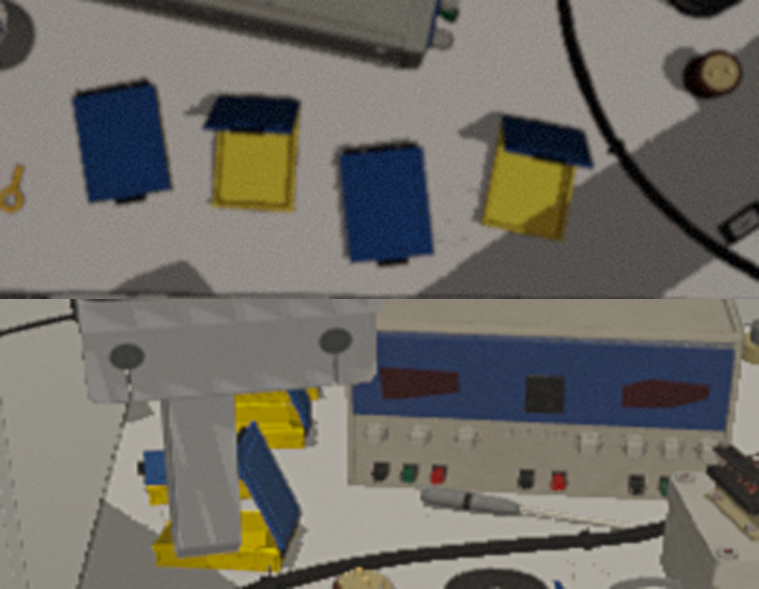

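The red lid at (122,140) and black lid at (385,203) are flat (0.00 and 0.01 rad). The empty boxes' lids at (255,115) and (545,140) are still at about 1.2 rad, and nothing is displaced. The arm is clear, so I hand in.

```bash
python3 -c "
from bench import r
print(r.sign_off())"
```

```text
the job is handed in; nothing more can be done
None
```

I pushed the lids of the red-plug and black-plug boxes fully shut (0.00 and 0.01 rad by the top camera), left the empty boxes open at about 1.2 rad, and handed the job in at about 12 s; no verdict came back.

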